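Draw the widest rheometer spindle from its rack and hold it up on its side

ROBOT

A 6-joint arm with a two-finger parallel gripper is mounted at the origin on a cart in front of the work surface, level with it; the furniture and walls round the work are solid. World frame = base frame: x ahead of the robot, y to its left, z up, the work surface at z = 0. Lengths are in m, angles in rad, forces in N, time in s.
With the tool pointing down it reaches from about 0.325 to 0.775 m from the base axis. Payload 5.5 kg.
Tool frame: the origin (TCP) lies between the finger pads; the fingertips stand 11 mm ahead of it and the grasp point (between the pads) lies 8 mm behind it; z points along the fingers, y is the line along which they close (so a half turn about z gives the same grasp; the last joint's range is limited). The gripper opens to 88 mm and grips with 3 to 60 N. Pads are 20 mm wide; open, the fingers measure 115 mm over their backs; the gripper's body (75 mm by 178 mm) begins 61 mm behind the grasp point.
Start: joints at [1.272, 0.091, 1.231, -0, 1.82, -0.057], TCP at [0.144, 0.583, 0.234] pointing down, gripper open.
Joint ranges: [-2.87, 2.87], [-0.86, 2.18], [0.17, 2.46], [-1.51, 4.65], [0.06, 2.69], [-2.65, 2.65]. Speed limits (rad/s): [2.57, 2.57, 3.01, 3.14, 3.14, 3.14].

INTERFACE

Orientations are given as a rotation vector (axis times angle).
In Python, from bench import sensors, read_camera, job, finder gives the robot as it stands. The module is installed in compiled form; this text tells all that it offers.
- The arm moves only by the tool step_arm, never from a script. Its argument "plan" is one flat list of numbers, 7 for each row, row after row: the shift along the tool's x, y, z in units of 100 cm (1.0 is 100 cm), then the turn, a rotation vector about the tool's x, y, z in units of 60 degrees (1.0 is 60 degrees), then the opening, from 0 (shut) to 1 (fully open). In form: [tx, ty, tz, ax, ay, az, gripper, tx, ty, tz, ax, ay, az, gripper, ...]. A call has 1 to 20 rows; each row is the pose to reach, as a shift and turn from the pose commanded when the call began, along the tool's axes at that moment; what a row does not reach only later rows make up. A row lasts 1/12 s, in which the tool goes at most 41.7 mm and 7.16 degrees, less where a joint would pass 70% of its speed; a pose out of reach is approached as far as the arm can. A call with a number of a shift or a turn outside -1 to 1 is refused whole. A call with a gripper value outside its range is refused whole. The fingers move at their own pace and stop on an object; "force" is the grip in N (left out, the last holds). Time passes only in rows, so rows that repeat a pose let the fingers close. It gives the time, the measured TCP pose, the force, the opening and the grip force at its end, in the units of the state.
- sensors.get_obs(): the state, without advancing time (a new reading comes with each control period).
- read_camera(name): name is "side" or "top" or "wrist"; returns a dict with "pixels" (480x640x3 uint8, red, green, blue), "depth" (480x640 float32, m along the optical axis (not along the pixel's ray), 0 where there is no reading), "K" (3x3 intrinsics, pixels), "position" and "rotation" of the camera in the world; the wrist camera has in their place "tool_from_camera" (4x4, takes a point from camera to tool coordinates, whose origin is the TCP and whose axes are the flange's). Camera axes: x right, y down, z forward; pixel columns grow to the right and rows downward; lengths in m; the calibration is good to about 2 mm. A picture is of the moment at which its call begins: read the wrist's pose just before it.
- job.close_job(): hands the job in; it is judged then, once.
Trained networks look in a picture, given as the dict that the camera call returned (one of the last four; its "shot" number tells which), for a name from the list of things; names that differ only in an ending like _2 or _b are one class to them, and where a whole thing is asked for, a point or a joint stands for the part that bears it (a point fixed in the world has none). Each returns a list of dicts, best first, with "confidence" (0 to 1); they miss things now and then, are a little off and sometimes report something else, mostly with a low value. They report only what shows in the picture. A call takes as long as a camera call. They do not tell look-alikes from the thing itself.
- finder.spot_in(picture, thing): "extent" ([centre column, centre row, width, height] as shares, 0 to 1, of the picture: columns of its width, rows of its height, round what is visible of it).
The state is a dict: "time_s": time; "joint_positions": joint angles; "joint_vel": joint speeds; "tau": joint torques, N m; "eef_pos": TCP position; "tool_rot": TCP orientation; "contact_force": force on the tool from outside, world axes, zero at the start; "moment": the same for the moment, N m; "gripper_width": finger opening in m; "grasp_force": force on a finger pad.
Only numpy, scipy, OpenCV 4.12 (cv2) and the standard library are available. Lean on these libraries where they do the work, as an engineer would, in place of code of your own. Each camera call takes 0.05 s, during which the arm holds its last target. There are 200 camera calls.

TASK

Three rheometer spindles stand in a low slotted rack. Take the one with the widest plate by its hub, draw it out upright along its slot until the plate is clear of the rack's front, then raise it and turn it onto its side, so that its shaft lies level at least 20 cm above the bench and the face of the plate can be looked over. Finish while still holding it there, steady and clear of the rack; leave the other two spindles in their slots and do not upset the vial or the glass dish beside the rack.

Things in the scene. Friction and masses are not known exactly. Their poses are not given: they have to be found in the camera images.
- rack: Low fixed rack, 100 deep (x) x 245 wide (y) x 32 high mm. Origin: centre of its underside, on the bench. Its front (open slot ends, edge at x = -50 mm) faces its own -x, roughly towards the robot. Dark metal floor, top 8 mm up; above it a clear board, 24 to 32 mm up, with three straight slots 18 mm wide along x at y = -75, 0, +75 mm, open at the front, closed at x = +30 mm.
- rack_mouth (a point): Middle of the front edge of the rack's board, at its top, 32 mm above the bench. Each spindle's plate stands on the floor under the board, 8 mm of free height above it, and is wider than the slot, so it cannot be lifted out; its stem has 3 mm of play each side in the slot. Under the board, ribs 8 mm thick at y = -37.5 and +37.5 mm part the lanes.
- spindle_wide: The one to take: turned spindle 94 mm high, about 60 g. Flat round plate 40 mm across (widest of the three) and up to 8 mm thick at the bottom, stem 12 mm thick, hub 19 mm thick from 48 to 94 mm up. Origin: centre of the plate's underside; z along the shaft to the hub. Starts in any slot, axis 38 to 58 mm behind the front edge. Level: z horizontal, any way, within 20 degrees.
- spindle_wide_hub (a point): Point on the axis of that spindle's hub, 74 mm above the plate's underside: a good place to grasp and about 82 mm above the bench at the start. This is the point that has to be at least 20 cm above the bench at the end.
- spindle_medium: Like the first, plate 32 mm across. Must stay upright in its slot. Origin: centre of the plate's underside.
- spindle_small: Like the first, plate 25 mm across. Must stay upright in its slot. Origin: centre of the plate's underside.
- vial: Small capped sample vial, 27 mm thick and 57 mm high, loose on the bench beside the rack on its -y side. Origin: centre of its underside. Leave standing where it is.
- dish: Glass petri dish 64 mm across, 15 mm high, loose on the bench beside the rack on its +y side. Origin: centre of its underside. Leave where it is.
Not all that is in view belongs to the job. Leave any blue or red look-alike of the spindle_wide alone.

How it is judged:
On the way:
1. the widest spindle is out in front of the rack, held upright, its plate clear of the front edge (x of spindle_wide in the frame of rack below -0.071 m and angle between spindle_wide's own z axis and vertical below 0.5 rad and contact force between the fingers and spindle_wide above 0.5 N), for 0.1 s.
At the end, for the whole second after the job is handed in: Widest spindle held still in the fingers, off the rack: hub point 20 cm (tolerance 1 cm) and plate 15 cm or more above the bench, shaft level within 20 degrees. Other spindles upright within 25 mm of their starts, vial upright and dish within 30 mm of theirs (height (world z) of spindle_wide_hub above 0.19 m and height (world z) of spindle_wide above 0.15 m and angle between spindle_wide's own z axis and vertical between 1.2 and 1.94 rad and contact force between the fingers and spindle_wide above 1 N and contact force between rack and spindle_wide below 0.1 N and linear speed of spindle_wide below 0.03 m/s and angular speed of spindle_wide below 0.3 rad/s and angle between each of spindle_medium, spindle_small, vial's own z axis and vertical below 0.2 rad and distance of each of spindle_medium, spindle_small from where it was at the start of the episode below 0.025 m and distance of each of vial, dish from where it was at the start of the episode below 0.03 m); the arm keeps its last pose, push and grip.
It fails at once if another spindle is taken out or knocked over (distance of any of spindle_medium, spindle_small from where it was at the start of the episode above 0.03 m or angle between any of spindle_medium, spindle_small's own z axis and vertical above 0.6 rad).
It fails at once if the vial is knocked over or the vial or dish pushed away (angle between vial's own z axis and vertical above 0.6 rad or distance of any of vial, dish from where it was at the start of the episode above 0.04 m).
It also fails if it takes over 40 s, if anything falls off the work surface, if the arm or the gripper's body presses on something with over 40 N, if the wrist force passes 120 N, or if a joint passes its speed limit or range.

## Working session

There is one attempt and no reset: what is moved stays moved. The work goes in short steps, Python scripts to look and compute and a tool call to move; the robot and the scene stay as the last step left them, time stands still between calls to the robot, and variables do not carry over. Pictures are saved under pics/ and viewed, at most 10 in all, crops included, and the job is handed in when it is done.

Besides the shell and the picture viewer there is one more tool, called by a JSON object that holds its "method" and its "body", one argument or row to a line. step_arm: Moves the arm, as the interface text tells. Shifts and turns lie within -1 to 1; 1 stands for 100 cm of shift or 60 degrees of turn. Its arguments: {"type":"object","properties":{"plan":{"type":"array"},"force":{"type":"number"}},"required":["plan"]}

```bash
mkdir -p pics; cat > h.py <<'E'
import numpy as np, cv2
from scipy.spatial.transform import Rotation as R
from bench import sensors, read_camera, job, finder
def world(p,c,r,d=None):
    d=p["depth"][int(r),int(c)] if d is None else d
    v=np.linalg.inv(p["K"])@[c,r,1]*d
    if "position" in p:
        Rm=np.array(p["rotation"]); Rm=Rm if Rm.shape==(3,3) else R.from_rotvec(Rm).as_matrix()
        return Rm@v+p["position"]
    T=p["tool_from_camera"];o=p["obs"]
    return R.from_rotvec(o["tool_rot"]).apply(T[:3,:3]@v+T[:3,3])+o["eef_pos"]
def save(n,im): cv2.imwrite("pics/"+n,cv2.cvtColor(im,cv2.COLOR_RGB2BGR))
E
python3 - <<'E'
from h import *
o=sensors.get_obs();print(o)
for n in("top","side"):
    p=read_camera(n);save(n+".png",p["pixels"]);print(n,p["K"],p["position"],p["rotation"])
    for t in("rack","spindle_wide","spindle_medium","spindle_small","vial","dish"):
        for f in finder.spot_in(p,t)[:4]:
            e=np.array(f["extent"])*[640,480,640,480]
            print(t,round(f["confidence"],2),e.round(),world(p,e[0],e[1]).round(3))
E
```

```text
{'time_s': 0.0, 'joint_positions': array([ 1.27224168e+00,  9.18517650e-02,  1.23186410e+00, -1.90427660e-05,
        1.81979653e+00, -5.66925046e-02]), 'joint_vel': array([ 0.00032358,  0.0004378 ,  0.00010938, -0.00110241,  0.00196296,
       -0.00069987]), 'tau': array([ 1.17692856e-03, -4.46438634e+01, -4.06459916e+01,  6.96190540e-02,
        2.92270834e-02, -1.52083085e-04]), 'eef_pos': array([0.14363002, 0.58227539, 0.23252341]), 'tool_rot': array([-3.78959230e-01, -3.11832783e+00,  2.97289123e-03]), 'contact_force': array([ 0.2574543 , -0.08228373,  0.06129723]), 'moment': array([ 0.04974452,  0.04284737, -0.00047613]), 'grasp_force': 0.0, 'gripper_width': 0.08794309210625528}
top [[467.04928979   0.         319.8392346 ]
 [  0.         467.04928979 236.68115577]
 [  0.           0.           1.        ]] [0.36385435 0.06585466 0.96398468] [-2.16761876  2.0520952  -0.21110812]
rack 0.71 [359. 232. 127.  81.] [0.559 0.002 0.09 ]
spindle_wide 0.86 [327. 165.  21.  27.] [0.705 0.071 0.055]
spindle_wide 0.86 [371. 315.  25.  16.] [ 0.404 -0.027  0.082]
spindle_wide 0.69 [361. 236
[... 501 characters left out ...]
          1.        ]] [ 0.26872863 -0.57263864  0.68991783] [-2.25979018  0.43605396 -0.22132193]
rack 0.74 [353. 295. 151. 120.] [ 0.567 -0.031  0.029]
spindle_wide 0.88 [403. 228.  23.  52.] [ 0.74   0.114 -0.001]
spindle_wide 0.87 [240. 270.  22.  55.] [ 0.424  0.118 -0.003]
spindle_wide 0.78 [256. 321.  28.  53.] [ 0.406 -0.041  0.045]
spindle_wide 0.64 [344. 270.  25.  47.] [ 0.558 -0.011  0.067]
spindle_medium 0.75 [313. 246.  17.  43.] [0.535 0.06  0.065]
spindle_small 0.71 [382. 297.  20.  47.] [ 0.59  -0.08   0.064]
spindle_small 0.26 [343. 274.  21.  50.] [ 0.557 -0.011  0.061]
vial 0.7 [437. 348.  17.  39.] [ 0.631 -0.175  0.036]
dish 0.9 [274. 238.  35.  28.] [0.5   0.156 0.016]
```

```bash
python3 - <<'E'
import cv2
a=cv2.imread("pics/top.png")[120:360,240:480];b=cv2.imread("pics/side.png")[200:400,210:470]
cv2.imwrite("pics/top_c.png",cv2.resize(a,(600,600),interpolation=3));cv2.imwrite("pics/side_c.png",cv2.resize(b,(780,600),interpolation=3))
E
```

```text
(no output)
```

View pics/top_c.png

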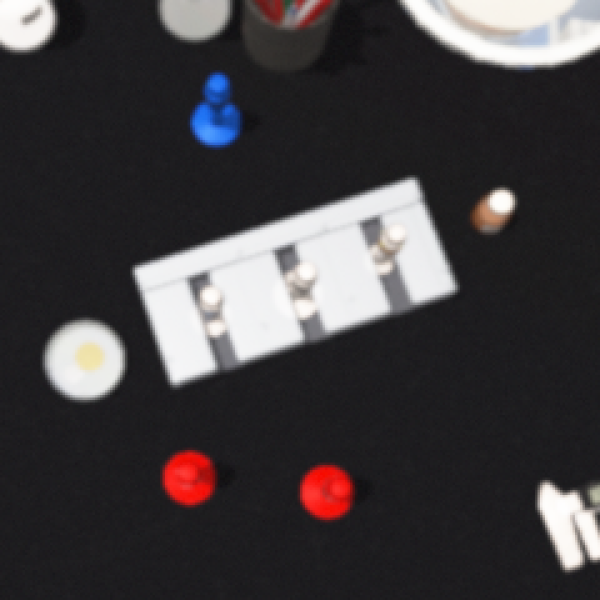

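View pics/side_c.png

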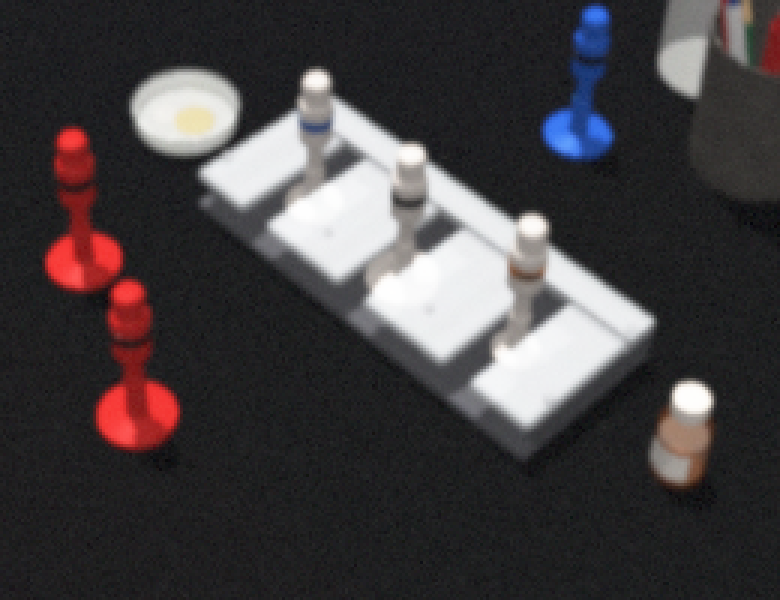

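Candidates, in full side-picture pixels: white spindles with a blue band at (313,246), a black band at (344,270) and an orange band at (382,297). There are also two red decoys and one blue one. The white black-band spindle in the middle slot looks widest, since its plate glint is the largest and the finder agrees. I'll work out the rack geometry next, then confirm from close by with the wrist camera.

```bash
python3 - <<'E'
from h import *
p=read_camera("top")
def atz(c,r,z):
    a=world(p,c,r,0.0);b=world(p,c,r,1.0);return a+(b-a)*(z-a[2])/(b[2]-a[2])
C=[atz(240+c/2.5,120+r/2.5,.032) for c,r in((135,268),(417,178),(457,290),(170,384))]
print(np.round(C,3)); m=np.mean(C,0);d=C[1]-C[0]+C[2]-C[3];d/=np.linalg.norm(d)
yaw=np.arctan2(d[0],-d[1]);print("centre",m,"yaw",np.degrees(yaw),[np.linalg.norm(C[i]-C[i-1]) for i in range(4)])
ex=np.array([np.cos(yaw),np.sin(yaw),0]);ey=np.array([-ex[1],ex[0],0])
for n,c,r,z in(("L",210,297,.102),("M",304,274,.102),("R",396,236,.102),("red1",187,470,.094),("red2",340,488,.094)):
    w=atz(240+c/2.5,120+r/2.5,z);print(n,w.round(3),((w-m)@ex).round(3),((w-m)@ey).round(3))
o=sensors.get_obs();print(R.from_rotvec(o["tool_rot"]).as_matrix().round(3))
# wrist cam
q=read_camera("wrist");print(q["tool_from_camera"].round(3),q["K"].round(0))
E
```

```text
[[ 0.575  0.131  0.032]
 [ 0.664 -0.099  0.032]
 [ 0.571 -0.133  0.032]
 [ 0.481  0.096  0.032]]
centre [ 0.57252624 -0.00107297  0.032     ] yaw 21.353943948225904 [np.float64(0.0998014059671053), np.float64(0.24609752368571947), np.float64(0.09955078288499201), np.float64(0.24602401639385993)]
L [0.539 0.068 0.102] -0.006 0.076
M [ 0.561 -0.002  0.102] -0.011 0.003
R [ 0.595 -0.071  0.102] -0.005 -0.073
red1 [0.41  0.078 0.094] -0.122 0.133
red2 [ 0.403 -0.035  0.094] -0.17 0.03
[[-0.971  0.239  0.   ]
 [ 0.239  0.971  0.   ]
 [ 0.     0.    -1.   ]]
[[-0.    -0.963 -0.27   0.074]
 [ 1.    -0.     0.    -0.   ]
 [-0.    -0.27   0.963 -0.15 ]
 [ 0.     0.     0.     1.   ]] [[342.   0. 317.]
 [  0. 342. 238.]
 [  0.   0.   1.]]
```

{"method": "step_arm", "body": {
  "plan": [-0.545, -0.468, 0, 0, 0, -0.586, 0.55, -0.545, -0.468, 0, 0, 0, -0.586, 0.55, -0.545, -0.468, 0, 0, 0, -0.586, 0.55, -0.545, -0.468, 0, 0, 0, -0.586, 0.55, -0.545, -0.468, 0, 0, 0, -0.586, 0.55, -0.545, -0.468, 0, 0, 0, -0.586, 0.55, -0.545, -0.468, 0, 0, 0, -0.586, 0.55, -0.545, -0.468, 0, 0, 0, -0.586, 0.55, -0.545, -0.468, 0, 0, 0, -0.586, 0.55, -0.545, -0.468, 0, 0, 0, -0.586, 0.55, -0.545, -0.468, 0, 0, 0, -0.586, 0.55, -0.545, -0.468, 0, 0, 0, -0.586, 0.55, -0.545, -0.468, 0, 0, 0, -0.586, 0.55, -0.545, -0.468, 0, 0, 0, -0.586, 0.55, -0.545, -0.468, 0, 0, 0, -0.586, 0.55, -0.545, -0.468, 0, 0, 0, -0.586, 0.55, -0.545, -0.468, 0, 0, 0, -0.586, 0.55, -0.545, -0.468, 0, 0, 0, -0.586, 0.55, -0.545, -0.468, 0, 0, 0, -0.586, 0.55, -0.545, -0.468, 0, 0, 0, -0.586, 0.55]
}}

```text
time_s: 2.47
eef_pos: [0.5609, -0.0032, 0.2331]
tool_rot: [0.577, -3.087, -0.001]
contact_force: [0.7, 0.8, -1.3]
gripper_width: 0.0484
grasp_force: 0.0
```

```bash
python3 - <<'E'
from h import *
o=sensors.get_obs();p=read_camera("wrist");p["obs"]=o
print(o["time_s"],o["eef_pos"],R.from_rotvec(o["tool_rot"]).as_matrix().round(3),o["joint_positions"].round(3),o["gripper_width"])
save("w1.png",p["pixels"])
for t in("spindle_wide","spindle_medium","spindle_small"):
    for f in finder.spot_in(p,t)[:4]:
        e=np.array(f["extent"])*[640,480,640,480]
        print(t,round(f["confidence"],2),e.round(),world(p,e[0],e[1]).round(3))
E
```

```text
2.4667 [ 0.56092773 -0.00317535  0.23307392] [[-0.932 -0.361 -0.001]
 [-0.361  0.932  0.   ]
 [ 0.001  0.001 -1.   ]] [-0.067 -0.013  1.339  0.     1.817 -2.007] 0.04835520179116357
spindle_wide 0.83 [457. 103.  67.  42.] [0.417 0.073 0.061]
spindle_wide 0.72 [317. 221.  22.  49.] [ 0.555 -0.005  0.084]
spindle_wide 0.65 [329. 362.  32.  73.] [ 0.534 -0.01   0.318]
spindle_wide 0.6 [345.  47.  42.  58.] [ 0.413 -0.035  0.069]
spindle_medium 0.74 [394. 226.  37.  46.] [0.534 0.061 0.085]
spindle_small 0.89 [237. 230.  41.  44.] [ 0.589 -0.069  0.086]
```

View pics/w1.png

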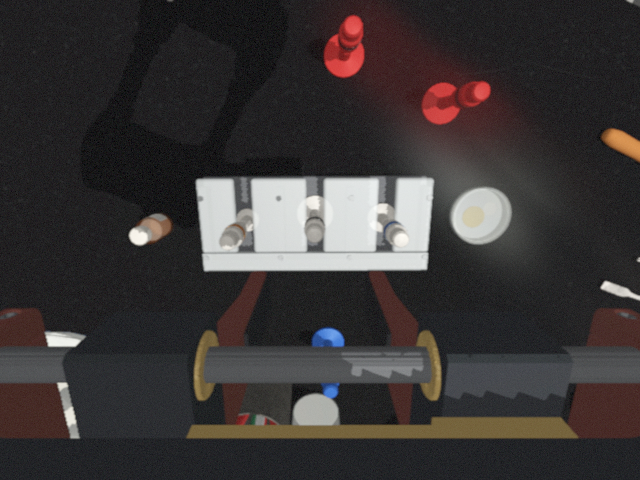

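The wrist picture shows the rack at about (200-432, 178-270). The plates, seen through the clear board, are at (247,220), (315,212) and (382,217), and the middle one looks widest. I'll enlarge that part to confirm.

```bash
python3 - <<'E'
from h import *
o=sensors.get_obs();p=read_camera("wrist");p["obs"]=o
save("w1c.png",cv2.resize(p["pixels"][175:275,210:420],(798,380),interpolation=cv2.INTER_CUBIC))
def atz(c,r,z):
    a=world(p,c,r,0.0);b=world(p,c,r,1.0);return a+(b-a)*(z-a[2])/(b[2]-a[2])
print("hub top M",atz(315,236,.1)) 
# hub-top points near the middle spindle by depth
P=np.array([world(p,c,r) for r in range(195,250) for c in range(295,336)])
h=P[(P[:,2]>.09)&(P[:,2]<.11)];print(len(h),h.mean(0),h.min(0),h.max(0))
E
```

```text
hub top M [ 0.56453898 -0.00099796  0.1       ]
263 [ 0.56202414 -0.00459822  0.09970717] [ 0.55576426 -0.01167102  0.09024211] [0.57053979 0.00306709 0.10304133]
```

View pics/w1c.png

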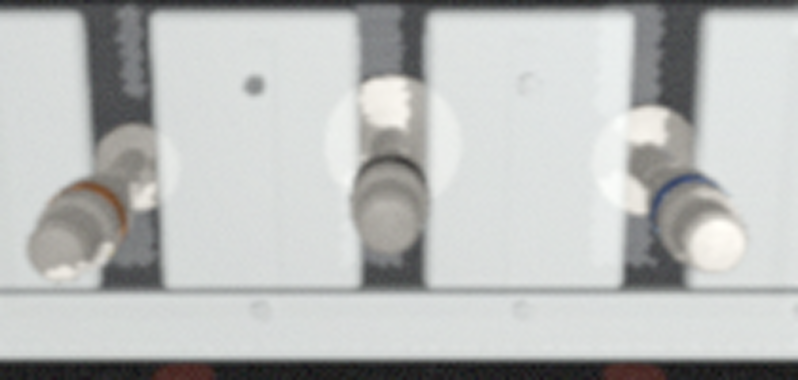

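The middle spindle (black band, crop (390,140)) has a plate about 135 px across, against about 105 px (blue band) and 82 px (orange band). That makes it the 40 mm one. Descending and gripping.

{"method": "step_arm", "body": {
  "plan": [0, 0, 0.03, 0, 0, 0, 0.55, 0, 0, 0.06, 0, 0, 0, 0.55, 0, 0, 0.09, 0, 0, 0, 0.55, 0, 0, 0.12, 0, 0, 0, 0.55, 0, 0, 0.14, 0, 0, 0, 0.55, 0, 0, 0.152, 0, 0, 0, 0.55, 0, 0, 0.159, 0, 0, 0, 0.55, 0, 0, 0.159, 0, 0, 0, 0.55, 0, 0, 0.159, 0, 0, 0, 0.55, 0, 0, 0.159, 0, 0, 0, 0.3, 0, 0, 0.159, 0, 0, 0, 0.2, 0, 0, 0.159, 0, 0, 0, 0.1, 0, 0, 0.159, 0, 0, 0, 0, 0, 0, 0.159, 0, 0, 0, 0, 0, 0, 0.159, 0, 0, 0, 0, 0, 0, 0.159, 0, 0, 0, 0, 0, 0, 0.159, 0, 0, 0, 0],
  "force": 25
}}

```text
time_s: 4.13
eef_pos: [0.561, -0.0023, 0.0751]
tool_rot: [-0.581, 3.087, -0.0]
contact_force: [-0.8, 0.2, 3.7]
gripper_width: 0.0168
grasp_force: 25.0
```

{"method": "step_arm", "body": {
  "plan": [0, 0, -0.002, 0, 0, 0, 0, 0, 0, -0.004, 0, 0, 0, 0, 0.01, 0, -0.004, 0, 0, 0, 0, 0.02, 0, -0.004, 0, 0, 0, 0, 0.02, 0, -0.004, 0, 0, 0, 0]
}}

```text
time_s: 4.55
eef_pos: [0.5406, -0.0104, 0.0784]
tool_rot: [0.58, -3.086, 0.001]
contact_force: [-1.2, -1.5, -1.9]
gripper_width: 0.0176
grasp_force: 25.0
```

```bash
python3 - <<'E'
from h import *
o=sensors.get_obs();print(o["contact_force"],o["grasp_force"],o["gripper_width"])
a=read_camera("side")["pixels"][210:360,230:430]
save("s2.png",cv2.resize(a,(800,600),interpolation=cv2.INTER_CUBIC))
E
```

```text
[-1.18413438 -1.46203836 -1.89132538] 24.950548773631454 0.017559380310903067
```

View pics/s2.png

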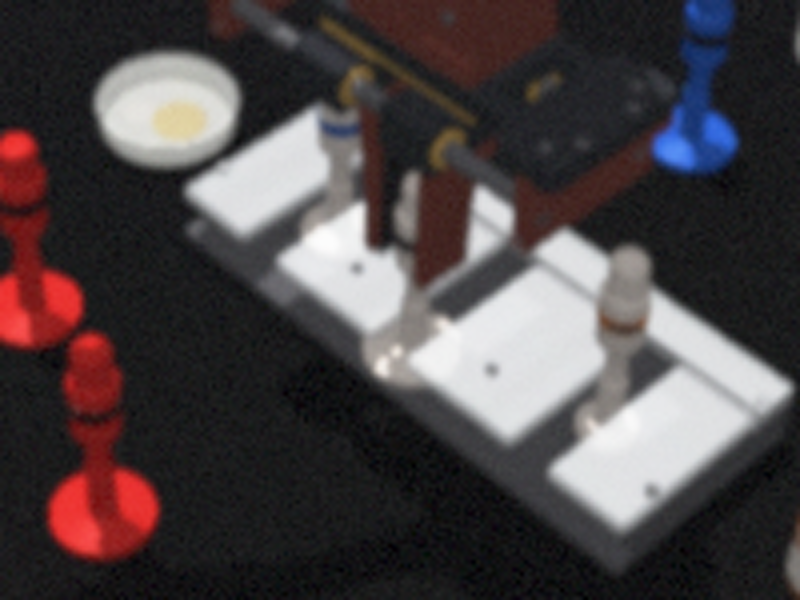

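The spindle follows upright, centred between the fingers at (410,240), with its plate at about (410,350) near the front edge. Carrying on with the pull, then raising it.

{"method": "step_arm", "body": {
  "plan": [0.012, 0, 0, 0, 0, 0, 0, 0.024, 0, 0, 0, 0, 0, 0, 0.036, 0, 0, 0, 0, 0, 0, 0.048, 0, 0, 0, 0, 0, 0, 0.056, 0, 0, 0, 0, 0, 0, 0.058, 0, 0, 0, 0, 0, 0, 0.058, 0, 0, 0, 0, 0, 0, 0.058, 0, 0, 0, 0, 0, 0, 0.058, 0, 0, 0, 0, 0, 0]
}}

```text
time_s: 5.35
eef_pos: [0.4885, -0.0305, 0.0787]
tool_rot: [-0.581, 3.087, 0.0]
contact_force: [0.1, 0.3, -1.4]
gripper_width: 0.0171
grasp_force: 24.9
```

```bash
python3 - <<'E'
from h import *
o=sensors.get_obs();print(o["eef_pos"],o["contact_force"],o["gripper_width"],o["joint_positions"].round(3))
m=np.array([.5725,-.0011]);print((o["eef_pos"][:2]-m)@[np.cos(.3727),np.sin(.3727)])
p=read_camera("side");a=p["pixels"][210:360,200:400]
save("s3.png",cv2.resize(a,(800,600),interpolation=cv2.INTER_CUBIC))
E
```

```text
[ 0.4884946  -0.03045335  0.07867338] [ 0.07783532  0.26091982 -1.41374465] 0.017067920368060673 [-0.132 -0.185  1.773  0.     1.554 -2.075]
-0.08892670796793356
```

View pics/s3.png

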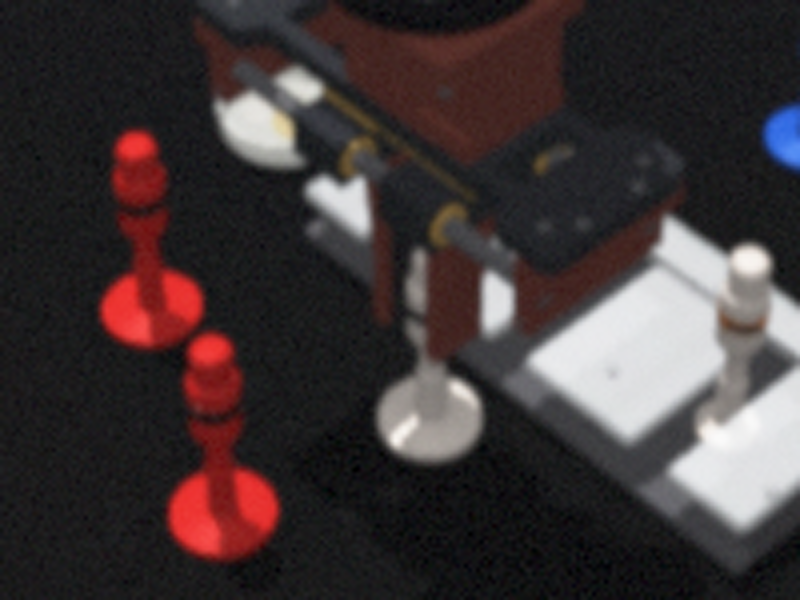

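The spindle is out in front at (430,400), upright and clear of the rack edge and the red decoys. Next I raise it and begin the tilt.

{"method": "step_arm", "body": {
  "plan": [0, 0, -0.02, 0, 0, 0, 0, 0, 0, -0.05, 0, 0, 0, 0, 0, 0, -0.08, 0, 0, 0, 0, 0, 0, -0.11, 0, 0, 0, 0, 0, 0, -0.14, 0, 0, 0, 0, 0, 0, -0.17, 0, 0, 0, 0, 0, 0, -0.2, 0, 0, 0, 0, 0, 0, -0.23, 0, 0, 0, 0, 0, 0, -0.25, 0, 0, 0, 0, -0.011, -0.006, -0.256, 0.04, -0.073, 0, 0, -0.022, -0.012, -0.262, 0.08, -0.146, 0, 0, -0.033, -0.018, -0.268, 0.12, -0.219, 0, 0, -0.044, -0.024, -0.275, 0.16, -0.292, 0, 0, -0.055, -0.03, -0.281, 0.2, -0.365, 0, 0, -0.066, -0.036, -0.287, 0.24, -0.438, 0, 0, -0.077, -0.042, -0.294, 0.28, -0.511, 0, 0, -0.088, -0.048, -0.3, 0.321, -0.584, 0, 0, -0.088, -0.048, -0.3, 0.321, -0.584, 0, 0]
}}

```text
time_s: 6.9
eef_pos: [0.5875, -0.0431, 0.378]
tool_rot: [-0.456, 2.419, -0.28]
contact_force: [-0.7, 0.4, -1.7]
gripper_width: 0.0172
grasp_force: 24.9
```

```bash
python3 - <<'E'
from h import *
o=sensors.get_obs();print(o["eef_pos"],o["contact_force"],o["gripper_width"],o["grasp_force"],o["joint_positions"].round(3))
M=R.from_rotvec(o["tool_rot"]).as_matrix();print(M.round(3))
u=np.array([.991,-.132,0]);print("shift .1 out .05 up",M.T@(u*.1+[0,0,.05]))
E
```

```text
[ 0.58750051 -0.04308146  0.37804446] [-0.7322926   0.43162888 -1.70825417] 0.01718555453852948 24.934329860843718 [-1.310e-01 -4.930e-01  1.621e+00  1.000e-03  1.313e+00 -2.074e+00]
[[-0.727 -0.251  0.639]
 [-0.391  0.917 -0.084]
 [-0.565 -0.31  -0.765]]
shift .1 out .05 up [-0.09513263 -0.05253556  0.0261696 ]
```

{"method": "step_arm", "body": {
  "plan": [-0.012, -0.007, 0.003, 0.04, -0.073, 0, 0, -0.024, -0.013, 0.006, 0.08, -0.146, 0, 0, -0.036, -0.02, 0.01, 0.12, -0.219, 0, 0, -0.048, -0.026, 0.013, 0.16, -0.292, 0, 0, -0.06, -0.033, 0.016, 0.2, -0.365, 0, 0, -0.072, -0.04, 0.02, 0.24, -0.438, 0, 0, -0.084, -0.046, 0.023, 0.28, -0.511, 0, 0, -0.095, -0.052, 0.026, 0.321, -0.584, 0, 0, -0.095, -0.052, 0.026, 0.321, -0.584, 0, 0, -0.095, -0.052, 0.026, 0.321, -0.584, 0, 0, -0.095, -0.052, 0.026, 0.321, -0.584, 0, 0, -0.095, -0.052, 0.026, 0.321, -0.584, 0, 0]
}}

```text
time_s: 7.9
eef_pos: [0.6863, -0.0562, 0.43]
tool_rot: [-0.327, 1.738, -0.462]
contact_force: [0.1, 0.3, -0.9]
gripper_width: 0.0171
grasp_force: 24.9
```

```bash
python3 - <<'E'
from h import *
o=sensors.get_obs();print(o["eef_pos"],o["contact_force"],o["gripper_width"],o["grasp_force"],o["joint_positions"].round(3))
print(R.from_rotvec(o["tool_rot"]).as_matrix().round(3))
p=read_camera("side");save("s4.png",p["pixels"])
q=read_camera("wrist");q["obs"]=o
save("f4.png",np.hstack([cv2.resize(p["pixels"],(400,300)),cv2.resize(q["pixels"],(400,300))]))
for t in("spindle_medium","spindle_small","vial","dish","spindle_wide"):
    for f in finder.spot_in(p,t)[:4]:
        e=np.array(f["extent"])*[640,480,640,480]
        print(t,round(f["confidence"],2),e.round(),world(p,e[0],e[1]).round(3))
E
```

```text
[ 0.68627521 -0.05616361  0.42997715] [ 0.1221113   0.32492213 -0.92358675] 0.017098301892790477 24.937412459403276 [-1.310e-01 -6.040e-01  1.959e+00  2.000e-03  3.920e-01 -2.075e+00]
[[-0.214  0.031  0.976]
 [-0.458  0.88  -0.128]
 [-0.863 -0.474 -0.175]]
spindle_medium 0.82 [312. 248.  14.  44.] [0.534 0.059 0.062]
spindle_small 0.98 [383. 298.  17.  48.] [ 0.59  -0.082  0.064]
vial 0.72 [438. 349.  19.  37.] [ 0.632 -0.176  0.036]
dish 0.89 [273. 239.  34.  28.] [0.498 0.156 0.014]
spindle_wide 0.68 [518.  44.  45.  34.] [ 0.734 -0.068  0.425]
spindle_wide 0.62 [239. 271.  25.  54.] [ 0.423  0.118 -0.004]
spindle_wide 0.61 [401. 229.  23.  49.] [0.735 0.109 0.001]
spindle_wide 0.43 [312. 248.  18.  47.] [0.533 0.059 0.063]
```

View pics/s4.png

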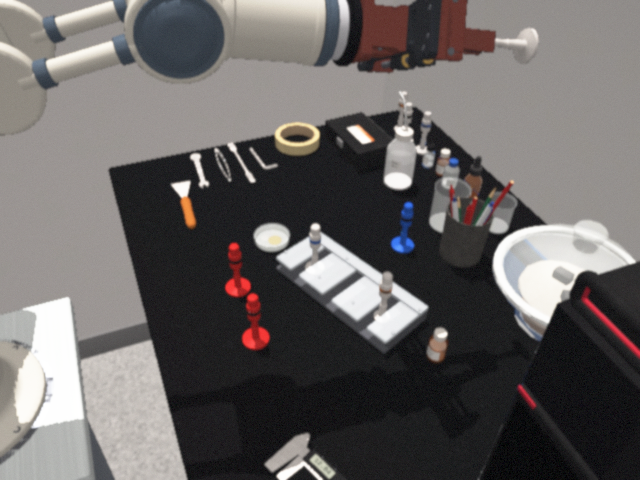

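The spindle is held out at (518,44), and the other spindles, vial and dish are in place. I'll check the shaft's tilt from depth before handing in.

```bash
python3 - <<'E'
from h import *
p=read_camera("side")
P=np.array([world(p,c,r) for r in range(20,70) for c in range(495,545) if 0<p["depth"][r,c]<1.0])
print(len(P))
o=sensors.get_obs();t=P-o["eef_pos"];z=R.from_rotvec(o["tool_rot"]).as_matrix()[:,2];s=t@z
for a in np.arange(.01,.09,.01):
    k=(s>a)&(s<a+.01)
    if k.sum():print(a.round(2),k.sum(),t[k].mean(0).round(4),(P[k,2].max()-P[k,2].min()).round(3),((P[k,2].max()+P[k,2].min())/2).round(4))
print(o["joint_vel"].round(4))
E
```

```text
924
0.01 3 [ 0.0192 -0.006   0.0011] 0.002 0.4294
0.02 62 [ 0.0243 -0.0069 -0.0017] 0.01 0.4259
0.03 72 [ 0.0346 -0.0081 -0.0035] 0.011 0.4238
0.04 77 [ 0.0438 -0.0102 -0.0051] 0.011 0.4227
0.05 94 [ 0.0542 -0.0117 -0.0074] 0.021 0.4191
0.06 573 [ 0.0607 -0.0134 -0.0076] 0.04 0.4184
[-0.0003  0.0013 -0.0001 -0.0007 -0.0032  0.0002]
```

```bash
python3 -c "
from bench import job
print(job.close_job())"
```

```text
the job is handed in; nothing more can be done
None
```

I handed the job in with the widest spindle (middle slot, black band) still gripped at about 25 N. Its shaft is about 11° off level and about 42 cm above the bench, clear of the rack; the other two spindles, the vial and the dish had not moved in the last pictures, and the hand-in call returned no verdict.

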